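Finish the slat tower and hold the force gauge on its mark

TASK

Finish the little wooden slat tower: lay the shorter plain slat flat across the two bottom rails on the free side, parallel to the slat already glued there and with its ends level with it, and then lay the longer slat, ring mark up, crosswise over the middle of those two, centred. Then lift the spring force gauge out of its holder and hold it upright with its tip inside the ring, pressing gently so that the plunger is about half way in. Finish while still holding the gauge pressed there like that; press lightly and leave the beaker, dish and bottle where they are.

Things in the scene. Friction and masses are not known exactly. Their poses are not given: they have to be found in the camera images.
- tower: Unfinished tower fixed to the bench, any yaw. Origin: centre of underside of its dark wood board, 150 x 150 x 10 mm; z up. Glued on it: two rails 130 x 24 x 12 mm along the tower's x at y = +40 and -40 mm (tops 22 mm above the bench) and, across them, one slat 130 x 24 x 12 mm along y at x = -40 mm (top 34 mm up). The place at x = +40 mm is free.
- slot (a point): Free place of the second layer, in the tower: the point on the level of the rails' tops (22 mm above the bench) where the middle of the plain slat's underside belongs. Axes as the tower's: the plain slat must run along this y.
- seat (a point): Middle of the tower on the level of the second layer's top (34 mm above the bench), where the middle of the marked slat's underside belongs. Axes as the tower's: the marked slat must run along this x.
- plain: The shorter loose slat, bare light wood, 130 x 24 x 12 mm, about 25 g, lying flat on the bench. Origin: centre of its underside; x along its length, z up.
- plain_mid (a point): Centre of the plain slat, 6 mm above its underside.
- marked: The longer loose slat, light wood, 160 x 24 x 12 mm, about 30 g, lying flat on the bench with a dark ring mark (18 mm outside, 12 mm inside diameter) at the middle of its upper face. Origin: centre of its underside; x along its length, z up.
- mark (a point): Centre of the ring mark, on the marked slat's upper face, 12 mm above its underside.
- holder: Fixed holder block of the gauge, dark red-brown, 80 x 70 x 65 mm, with a vertical hole of 25 mm diameter through its middle. Origin: centre of its underside.
- gauge: Spring push gauge, about 200 g, upright in the holder. Grey housing 40 (x) x 28 (y) x 90 (z) mm, small screen on its -x face; under it a steel neck (19 mm diameter, 15 long) in the hole, then the plunger rod (8 mm) with a flat foot (12 mm diameter). Origin: centre of the housing's underside, resting on the holder 65 mm above the bench; z up. Grip it across the 28 mm (its y).
- tip (a point): Centre of the foot's flat end face, the gauge's tip: 50 mm below the housing's underside when the plunger is fully out; it moves up towards the housing as the plunger is pressed.
- plunger (a joint): How far the plunger is pushed in, m: 0 fully out, 0.016 fully in. Spring 250 N/m from 0, so half way (0.008) takes about 2 N and fully in about 4 N.
- beaker: Bystander: glass beaker, 70 mm diameter, 90 mm tall. Origin: centre of its underside.
- dish: Bystander: white porcelain dish, 100 mm diameter, 40 mm tall. Origin: centre of its underside.
- bottle: Bystander: reagent bottle with red cap, 56 mm diameter, 130 mm tall. Origin: centre of its underside.
Not all that is in view belongs to the job. Several things have the shape of the gauge; the one meant has the colours described above.

How it is judged (in metres and radians):
On the way, in this order (a step that is already met when the one before it is completed fails the run):
1. the plain slat lies in its place in the second layer, let go (x of plain_mid in the frame of slot between -0.01 and 0.01 m and y of plain_mid in the frame of slot between -0.015 and 0.015 m and z of plain_mid in the frame of slot between 0.003 and 0.009 m and angle between the x axis of plain and the y axis of slot, either way round below 0.14 rad and contact force between the fingers and plain below 0.05 N and linear speed of plain below 0.02 m/s), for 0.2 s.
2. the marked slat lies crosswise on top, mark up, let go (x of plain_mid in the frame of slot between -0.01 and 0.01 m and y of plain_mid in the frame of slot between -0.015 and 0.015 m and z of plain_mid in the frame of slot between 0.003 and 0.009 m and angle between the x axis of plain and the y axis of slot, either way round below 0.14 rad and x of mark in the frame of seat between -0.015 and 0.015 m and y of mark in the frame of seat between -0.01 and 0.01 m and z of mark in the frame of seat between 0.009 and 0.015 m and angle between the x axis of marked and the x axis of seat, either way round below 0.14 rad and contact force between the fingers and marked below 0.05 N and linear speed of marked below 0.02 m/s), for 0.2 s.
At the end, for the whole second after the job is handed in: Plain slat in place (10 mm across, 15 along, 8 deg), marked slat crosswise on top, mark up (15 mm along, 10 across, 8 deg), both let go. Gauge held still by the fingers, upright within 7 deg, tip within 7 mm of the ring centre, plunger 3 to 13 mm in, 0.4 to 5 N, touching nothing else (x of plain_mid in the frame of slot between -0.01 and 0.01 m and y of plain_mid in the frame of slot between -0.015 and 0.015 m and z of plain_mid in the frame of slot between 0.003 and 0.009 m and angle between the x axis of plain and the y axis of slot, either way round below 0.14 rad and x of mark in the frame of seat between -0.015 and 0.015 m and y of mark in the frame of seat between -0.01 and 0.01 m and z of mark in the frame of seat between 0.009 and 0.015 m and angle between the x axis of marked and the x axis of seat, either way round below 0.14 rad and horizontal distance between tip and mark below 0.007 m and angle between gauge's own z axis and vertical below 0.12 rad and value of joint plunger between 0.003 and 0.013 m and contact force between gauge and marked between 0.4 and 5 N and contact force between the fingers and gauge above 1 N and contact force between gauge and tower below 0.05 N and contact force between gauge and holder below 0.05 N and contact force between each of gauge, the fingers and plain below 0.05 N and linear speed of gauge below 0.02 m/s and contact force between the fingers and marked below 0.05 N); the arm keeps its last pose, push and grip.
It fails at once if the gauge is pushed onto the marked slat with more than 10 N (contact force between gauge and marked above 10 N).
It fails at once if the beaker is shifted or tipped over (distance of beaker from where it was at the start of the episode above 0.03 m or angle between beaker's own z axis and vertical above 0.5 rad).
It fails at once if the dish is shifted or tipped over (distance of dish from where it was at the start of the episode above 0.03 m or angle between dish's own z axis and vertical above 0.5 rad).
It fails at once if the bottle is shifted or tipped over (distance of bottle from where it was at the start of the episode above 0.03 m or angle between bottle's own z axis and vertical above 0.5 rad).
It also fails if it takes over 62 s, if anything falls off the work surface, if the arm or the gripper's body presses on something with over 40 N, if the wrist force passes 120 N, or if a joint passes its speed limit or range.

ROBOT

A 6-joint arm with a two-finger parallel gripper is mounted at the origin on the work surface. World frame = base frame: x ahead of the robot, y to its left, z up, the work surface at z = 0. Lengths are in mm, angles in rad, forces in N, time in s.
With the tool pointing down it reaches from about 350 to 775 mm from the base axis. Payload 5.5 kg.
Tool frame: the origin (TCP) lies at the very end of the fingers, on their centre line; the grasp point (between the pads) lies 19 mm behind it (pinch_z is the distance from the TCP to the grasp point, in mm); z points along the fingers, y is the line along which they close (so a half turn about z gives the same grasp; the last joint's range is limited). The gripper opens to 85 mm and grips with 20 to 120 N. Pads are 22 mm wide; open, the fingers measure 114 mm over their backs; the gripper's body (76 mm by 85 mm) begins 54 mm behind the grasp point. The pads swing forward as they close: fully open they stand 13 mm farther back than shut.
Start: joints at [-1.38, 0.313, 0.046, 1.304, 0, 1.431], TCP at [186.757, -543.869, 231.323] pointing down, gripper open.
Joint ranges: [-2.76, 2.76], [-0.86, 1.69], [-1.03, 1.26], [-2.2, 2.34], [-1.47, 1.5], [-3.14, 3.14]. Speed limits (rad/s): [2.57, 2.57, 3.14, 3.14, 3.14, 3.14].

INTERFACE

Orientations are given as a unit quaternion [x, y, z, w].
In Python, from workcell import get_state, camera, calibration, job_done, pinch_z gives the robot as it stands.
- The arm moves only by the tool arm_command, never from a script. Its argument "rows" is one flat list of numbers, 6 for each row, row after row: the shift along the world's x, y, z in m, then the turn, a rotation vector about the world's x, y, z in degrees. A call has exactly 5 rows; each row is the pose to reach, as a shift and turn from the pose commanded when the call began; what a row does not reach only later rows make up. A row lasts 1/12 s, in which the tool goes at most 41.7 mm and 7.16 degrees, less where a joint would pass 70% of its speed; a pose out of reach is approached as far as the arm can. A call with a gripper value outside its range is refused whole. "fingers" is the closure, from 0 (fully open) to 1 (shut), set as the call begins (left out, the last holds). The fingers move at their own pace and stop on an object; "grip_force" is the grip in N (left out, the last holds). Time passes only in rows, so rows that repeat a pose let the fingers close, or fill a call up. It gives the time, the measured TCP pose, the force, the opening and the grip force at its end, in the units of the state.
- get_state(): the state, without advancing time (a new reading comes with each control period).
- camera(name): name is "scene" or "top" or "wrist"; returns (picture, depth): 420x560x3 uint8, red, green, blue; 420x560 float32, mm along the optical axis (not along the pixel's ray), 0 where there is no reading.
- calibration(name): a dict with "mtx" (3x3 intrinsics, pixels), "R" (3x3) and "t" (3): a world point X has camera coordinates R X + t; the wrist camera has in their place "hand_eye" (4x4, takes a point from camera to tool coordinates, whose origin is the TCP and whose axes are the flange's). Camera axes: x right, y down, z forward; pixel columns grow to the right and rows downward; lengths in mm; the calibration is good to about 2 mm. A picture is of the moment at which its call begins: read the wrist's pose just before it. calibration takes no time and is no camera call.
- job_done(): hands the job in; it is judged then, once.
The state is a dict: "time": time; "joints": joint angles; "qd": joint speeds; "joint_torque": joint torques, N m; "tool_pos": TCP position; "eef_rot": TCP orientation; "ft_force": force on the tool from outside, world axes, zero at the start; "ft_torque": the same for the moment, N m; "opening": finger opening in mm; "gripper_force": force on a finger pad.
Only numpy, scipy, OpenCV 4.12 (cv2) and the standard library are available. Lean on these libraries where they do the work, as an engineer would, in place of code of your own. Each camera call takes 0.05 s, during which the arm holds its last target. There are 200 camera calls.

## Working session

There is one attempt and no reset: what is moved stays moved. The work goes in short steps, Python scripts to look and compute and a tool call to move; the robot and the scene stay as the last step left them, time stands still between calls to the robot, and variables do not carry over. Pictures are saved under pics/ and viewed, at most 10 in all, crops included, and the job is handed in when it is done.

Besides the shell and the picture viewer there is one more tool, called in YAML: its name, and indented under it one key for each argument. arm_command: Moves the arm, as the interface text tells. Its arguments: {"type":"object","properties":{"rows":{"type":"array"},"fingers":{"type":"number"},"grip_force":{"type":"number"}},"required":["rows"]}

```bash
mkdir -p pics; ls; python3 - <<'E'
from workcell import *
import cv2,numpy as np
print(get_state(), pinch_z() if callable(pinch_z) else pinch_z)
ims=[]
for n in("scene","top"):
    p,d=camera(n); c=calibration(n)
    np.savez(f"{n}0.npz",p=p,d=d,**{k:np.array(v) for k,v in c.items()})
    print(n,{k:np.round(v,3).tolist() for k,v in c.items()})
    cv2.imwrite(f"pics/{n}0.png",p[:,:,::-1])
print(calibration("wrist"))
E
```

```text
pics
{'time': 0.0, 'joints': array([-1.37961788e+00,  3.14012099e-01,  4.49858650e-02,  1.30358733e+00,
        1.27316107e-05,  1.43119843e+00]), 'qd': array([-0.0002406 ,  0.00168141,  0.00018307, -0.00065414,  0.00017128,
       -0.00014603]), 'joint_torque': array([-3.44273685e-04, -4.80621314e+01,  2.98535603e+01,  1.93235383e-02,
       -1.40115039e-04,  4.05018909e-06]), 'tool_pos': array([ 186.6464312 , -543.333693  ,  230.40502237]), 'eef_rot': array([ 9.86354117e-01,  1.64635143e-01, -1.70672321e-05, -9.08480245e-04]), 'ft_force': array([-0.11768737, -0.01439214,  1.40978861]), 'ft_torque': array([ 0.02522622,  0.01697658, -0.00099324]), 'gripper_force': 0.0, 'opening': 85.51838451312288} 18.700000000000003
scene {'mtx': [[408.506, 0.0, 280.328], [0.0, 408.506, 208.964], [0.0, 0.0, 1.0]], 'R': [[0.682, 0.731, 0.015], [0.511, -0.462, -0.725], [-0.522, 0.502, -0.689]], 't': [-412.356, -225.957, 1330.237]}
top {'mtx': [[421.274, 0.0, 283.945], [0.0, 421.274, 204.497], [0.0, 0.0, 1.0]], 'R': [[-0.024, -1.0, -0.016], [-0.984, 0.026, -0.178], [0.178, 0.012, -0.984]], 't': [41.29, 598.378, 1095.428]}
{'mtx': array([[337.4220813 ,   0.        , 275.65193099],
       [  0.        , 337.4220813 , 208.84185687],
       [  0.        ,   0.        ,   1.        ]]), 'hand_eye': array([[-8.53595179e-06, -9.60558076e-01, -2.78079453e-01,
         7.06734764e+01],
       [ 1.00000000e+00, -1.94448626e-06, -2.39793330e-05,
         2.64681507e-02],
       [ 2.24928203e-05, -2.78079453e-01,  9.60558076e-01,
        -1.41585772e+02],
       [ 0.00000000e+00,  0.00000000e+00,  0.00000000e+00,
         1.00000000e+00]])}
```

View pics/scene0.png

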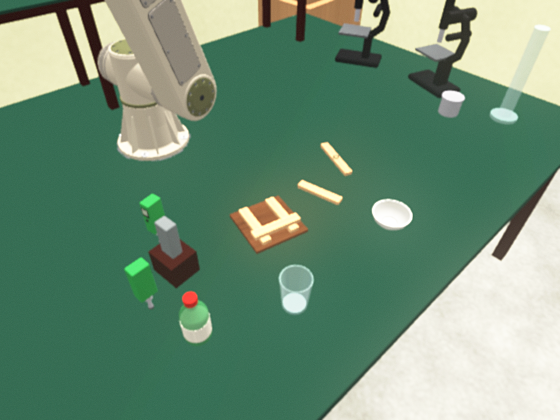

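View pics/top0.png

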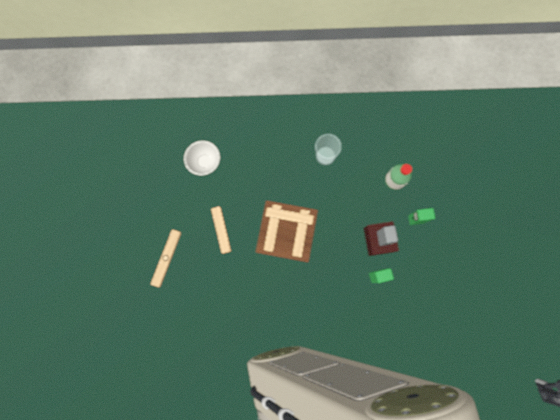

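Top view: the plain slat is at (221,230), the ringed slat at (166,258) and the tower at (287,231), with its glued slat at (290,215). There are three gauge-shaped things: grey in the red-brown holder at (385,237), and green ones at (425,215) and (382,276). The grey one in the holder matches the description. I'll confirm with a crop and measure.

```bash
cat > h.py <<'E'
import cv2,numpy as np
def load(n):
    f=np.load(n); return f
def ray(c,uv):
    uv=np.atleast_2d(uv).astype(float)
    d=np.c_[(uv-c['mtx'][:2,2])/c['mtx'][0,0],np.ones(len(uv))]@c['R']
    return -c['R'].T@c['t'],d
def cast(c,uv,z):
    o,d=ray(c,uv); return o+d*((z-o[2])/d[:,2])[:,None]
def tri(c1,p1,c2,p2):
    o1,d1=ray(c1,p1);o2,d2=ray(c2,p2);d1=d1[0]/np.linalg.norm(d1);d2=d2[0]/np.linalg.norm(d2)
    s=np.linalg.lstsq(np.c_[d1,-d2],o2-o1,rcond=None)[0]
    a=o1+s[0]*d1;b=o2+s[1]*d2; return (a+b)/2,np.linalg.norm(a-b)
def blobs(p,lo,hi,amin=40):
    m=cv2.inRange(cv2.cvtColor(p,cv2.COLOR_RGB2HSV),lo,hi)
    cs,_=cv2.findContours(m,cv2.RETR_EXTERNAL,cv2.CHAIN_APPROX_NONE)
    return sorted([c for c in cs if cv2.contourArea(c)>amin],key=lambda c:-cv2.contourArea(c))
def rect(pts):  # min area rect of world xy
    (c,s,a)=cv2.minAreaRect(pts[:,:2].astype(np.float32))
    if s[0]<s[1]: s=s[::-1];a+=90
    return np.round(c,1),np.round(s,1),round((a+90)%180-90,1)
E
python3 - <<'E'
from h import *
T=load('top0.npz');S=load('scene0.npz')
for n,c in(('top',T),('scene',S)):
    p=c['p']; print(n)
    hsv=cv2.cvtColor(p,cv2.COLOR_RGB2HSV)
    pts={'top':[(221,230),(172,243),(265,250),(287,240),(370,245),(387,236),(425,215)],'scene':[(320,192),(240,225),(262,215),(168,240),(170,265),(182,265)]}[n]
    for q in pts: print(q,hsv[q[1],q[0]],p[q[1],q[0]])
    for nm,lo,hi,z in(('wood',(8,60,150),(30,200,255),12),('board',(3,100,40),(20,255,149),10),('red',(0,60,15),(10,255,110),65)):
        for b in blobs(p,lo,hi):
            u=b[:,0,:]; 
            if n=='top' and u[:,1].min()<105: continue
            m=cv2.moments(b); cen=(m['m10']/m['m00'],m['m01']/m['m00'])
            print(nm,np.round(cen,1),m['m00'],rect(cast(c,u,z)))
t=cv2.resize(T['p'][180:300,340:450],None,fx=4,fy=4,interpolation=2)
s=cv2.resize(S['p'][185:345,110:230],None,fx=3,fy=3,interpolation=2)
im=np.zeros((480,800,3),np.uint8); im[:,:440]=t; im[:,440:800]=s
cv2.imwrite('pics/crop.png',im[:,:,::-1])
E
```

```text
top
(221, 230) [ 18  77 247] [247 217 172]
(172, 243) [ 17  79 240] [240 209 166]
(265, 250) [ 17  93 202] [202 169 128]
(287, 240) [ 12 143 123] [123  81  54]
(370, 245) [  4 136  73] [73 39 34]
(387, 236) [ 70   4 175] [172 175 173]
(425, 215) [ 67 137 192] [ 89 192 112]
wood [286.9 227.2] 1287.0 (array([533.9,  21.6]), array([140.1, 139. ]), 78.5)
wood [165.2 257.9] 553.5 (array([465.7, 359.7]), array([162.9,  29.4]), -20.3)
wood [220.5 229.6] 439.5 (array([540.9, 206.3]), array([134.4,  30. ]), 13.7)
board [286.1 235.7] 1138.0 (array([532.8,  21. ]), array([149.1, 148.3]), -12.1)
board [378.3 240.8] 194.0 (array([ 504.7, -239.9]), array([81.5, 79.5]), 7.3)
red [377.3 240.3] 462.5 (array([ 499.4, -228.3]), array([78.6, 78. ]), 8.0)
scene
(320, 192) [ 28  35 255] [255 253 220]
(240, 225) [ 12 148 155] [155 100  65]
(262, 215) [ 12 150 161] [161 103  66]
(168, 240) [ 70  14 112] [106 112 108]
(170, 265) [  6 148  93] [93 49 39]
(182, 265) [ 11 112  50] [50 36 28]
wood [268.1 222.3] 2283.5 (array([535. ,  22.5]), array([155.5, 153.9]), 78.1)
wood [333.6  10.5] 953.5 (array([-426.2, 1
[... 544 characters left out ...]
63.0 (array([-470.8, 1144.8]), array([599.3,  57.7]), -47.3)
board [265.9  12.4] 174.5 (array([-648.2, 1073.1]), array([410.2,  56.6]), -41.2)
board [110.2  93.6] 155.0 (array([-384.3,   36. ]), array([274.5,  34.4]), -19.8)
board [266.1 236.9] 69.5 (array([538.8,  17.6]), array([151.9, 151.3]), -12.3)
red [72.5 36. ] 1825.5 (array([-798.1,   -8.4]), array([1206.7,  471.8]), -23.4)
red [175.  263.8] 1145.5 (array([ 526.1, -244.1]), array([118.5,  89.3]), 6.5)
red [300.5  19.2] 253.5 (array([-353.5, 1028. ]), array([553.5,  42.8]), -45.6)
red [266.   12.5] 151.5 (array([-526.8,  952.7]), array([380.2,  36.3]), -41.9)
red [532.7 201.8] 77.0 (array([976. , 544.6]), array([116.9,  14.9]), -85.2)
```

View pics/crop.png

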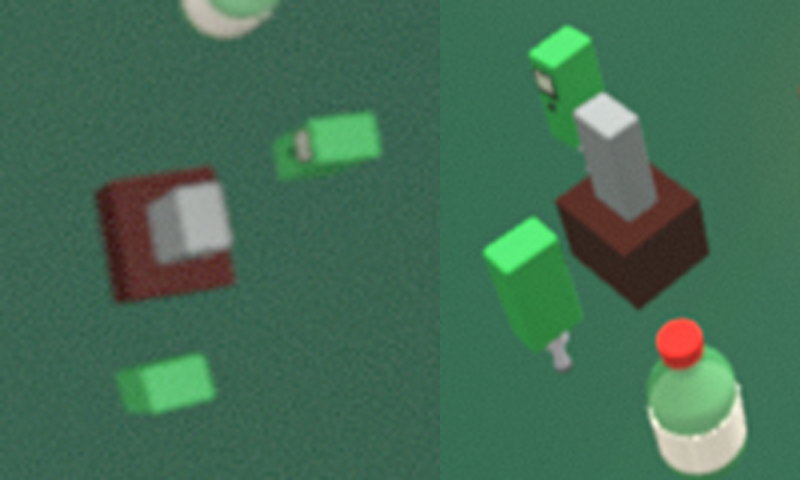

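The crop confirms the gauge meant is the grey one, standing in the red-brown holder. The green ones are decoys. I'm moving the wrist camera over the slats and tower.

arm_command:
  rows: [0.012, 0.029, 0.001, 0, 0, 7, 0.024, 0.058, 0.002, 0, 0, 14, 0.036, 0.087, 0.003, 0, 0, 21, 0.048, 0.116, 0.004, 0, 0, 28, 0.06, 0.145, 0.005, 0, 0, 35]
  fingers: 0

```text
time: 0.52
tool_pos: [246.9, -397.2, 235.8]
eef_rot: [0.89, 0.456, 0.0, -0.0]
ft_force: [0.3, -1.4, 0.5]
opening: 85.0
gripper_force: 0.0
```

arm_command:
  rows: [0.012, 0.029, 0.001, 0, 0, 7, 0.024, 0.058, 0.002, 0, 0, 14, 0.036, 0.087, 0.003, 0, 0, 21, 0.048, 0.116, 0.004, 0, 0, 28, 0.06, 0.145, 0.005, 0, 0, 35]

```text
time: 0.93
tool_pos: [306.8, -252.2, 241.1]
eef_rot: [0.712, 0.703, 0.0, -0.0]
ft_force: [0.6, 0.4, -0.3]
opening: 85.3
gripper_force: 0.0
```

arm_command:
  rows: [0.012, 0.029, 0.001, 0, 0, 7, 0.024, 0.058, 0.002, 0, 0, 14, 0.036, 0.087, 0.003, 0, 0, 21, 0.048, 0.116, 0.004, 0, 0, 28, 0.06, 0.145, 0.005, 0, 0, 35]

```text
time: 1.35
tool_pos: [366.8, -107.3, 246.2]
eef_rot: [0.467, 0.884, 0.0, -0.0]
ft_force: [0.5, -0.5, 0.9]
opening: 85.1
gripper_force: 0.0
```

arm_command:
  rows: [0.012, 0.029, 0.001, 0, 0, 7, 0.024, 0.058, 0.002, 0, 0, 14, 0.036, 0.087, 0.003, 0, 0, 21, 0.048, 0.116, 0.004, 0, 0, 28, 0.06, 0.145, 0.005, 0, 0, 35]

```text
time: 1.77
tool_pos: [426.8, 37.8, 251.2]
eef_rot: [0.18, 0.984, -0.0, -0.0]
ft_force: [1.2, -0.6, -0.8]
opening: 85.3
gripper_force: 0.0
```

arm_command:
  rows: [0.012, 0.029, 0.001, 0, 0, 7, 0.024, 0.058, 0.002, 0, 0, 14, 0.036, 0.087, 0.003, 0, 0, 21, 0.048, 0.116, 0.004, 0, 0, 28, 0.06, 0.145, 0.005, 0, 0, 35]

```text
time: 2.18
tool_pos: [486.7, 182.7, 255.9]
eef_rot: [-0.125, 0.992, -0.0, -0.0]
ft_force: [0.5, -0.3, 0.2]
opening: 85.1
gripper_force: 0.0
```

arm_command:
  rows: [0, 0, 0, 0, 0, 0, 0, 0, 0, 0, 0, 0, 0, 0, 0, 0, 0, 0, 0, 0, 0, 0, 0, 0, 0, 0, 0, 0, 0, 0]

```text
time: 2.6
tool_pos: [486.4, 180.1, 256.4]
eef_rot: [-0.12, 0.993, -0.0, -0.0]
ft_force: [-0.1, 0.4, -0.2]
opening: 85.4
gripper_force: 0.0
```

```bash
cat >> h.py <<'E'
def wrist(name):
    from workcell import get_state,camera,calibration
    from scipy.spatial.transform import Rotation as Ro
    s=get_state();p,d=camera('wrist');c=calibration('wrist')
    W=np.eye(4);W[:3,:3]=Ro.from_quat(s['eef_rot']).as_matrix();W[:3,3]=s['tool_pos']
    M=np.linalg.inv(W@np.array(c['hand_eye']))
    np.savez(name,p=p,d=d,mtx=c['mtx'],R=M[:3,:3],t=M[:3,3])
    print('tcp',np.round(s['tool_pos'],1),'yawx',np.round(np.degrees(np.arctan2(W[1,0],W[0,0])),2),'t',round(s['time'],2))
E
python3 - <<'E'
from h import *
wrist('w1.npz'); c=load('w1.npz'); cv2.imwrite('pics/w1.png',c['p'][:,:,::-1])
E
```

```text
tcp [486.4 180.1 256.4] yawx -166.17 t 2.6
```

View pics/w1.png

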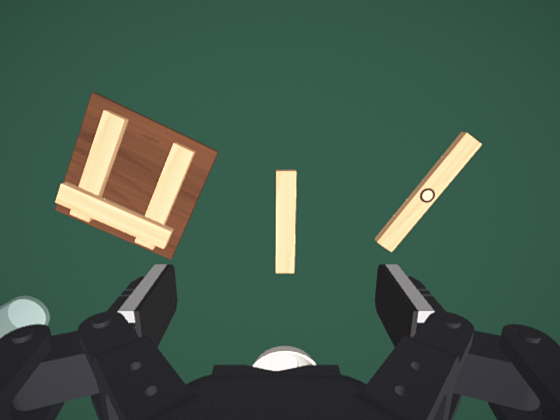

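arm_command:
  rows: [0.02, -0.03, 0, 0, 0, 0, 0.04, -0.06, 0, 0, 0, 0, 0.04, -0.08, 0, 0, 0, 0, 0.04, -0.08, 0, 0, 0, 0, 0.04, -0.08, 0, 0, 0, 0]

```text
time: 3.07
tool_pos: [526.6, 99.6, 256.4]
eef_rot: [-0.12, 0.993, 0.0, -0.0]
ft_force: [1.1, 0.3, 0.1]
opening: 84.9
gripper_force: 0.0
```

w1 shows the plain slat at (286,222), the ringed slat at (428,195) and the tower with its free end at the top (its glued slat is near (114,215)). Now I'll use the second view to triangulate.

```bash
cat > m.py <<'E'
from h import *
import sys
def tops(c,vmin,z=12):
    out=[]
    for b in blobs(c['p'],(8,30,vmin),(35,160,255),150):
        r=cv2.minAreaRect(b); box=cv2.boxPoints(r)
        out.append((r[0],r[1],rect(cast(c,b[:,0,:],z)),cv2.contourArea(b)))
    return out
def board(c):
    p=c['p']; hsv=cv2.cvtColor(p,cv2.COLOR_RGB2HSV)
    m=cv2.inRange(hsv,(3,30,60),(35,255,255)); m=cv2.morphologyEx(m,cv2.MORPH_CLOSE,np.ones((5,5)))
    cs,_=cv2.findContours(m,cv2.RETR_EXTERNAL,cv2.CHAIN_APPROX_NONE)
    return max(cs,key=cv2.contourArea)[:,0,:]
E
python3 - <<'E'
from m import *
wrist('w2.npz');a=load('w1.npz');b=load('w2.npz')
cv2.imwrite('pics/w2.png',b['p'][:,:,::-1])
for c in(a,b):
    print([x for x in tops(c,200)])
    print('board',rect(cast(c,board(c),10)),rect(cast(c,board(c),0)), cv2.boxPoints(cv2.minAreaRect(board(c))).round(0).tolist())
    o,_=ray(c,(0,0));print('cam',o.round(0))
ta=tops(a,200);tb=tops(b,200)
for x in ta:
    for y in tb:
        P,e=tri(a,x[0],b,y[0])
        if e<4 and -20<P[2]<60: print(np.round(x[0]),np.round(y[0]),P.round(1),round(e,1))
E
```

```text
tcp [526.6  99.6 256.4] yawx -166.26 t 3.07
[((111.49563598632812, 218.02151489257812), (121.31543731689453, 26.67182159423828), (array([585.4,   3.3]), array([138.4,  35.6]), 79.0), 2576.5), ((428.37908935546875, 192.22113037109375), (19.698535919189453, 142.01730346679688), (array([467.3, 358.3]), array([159.5,  24. ]), -20.4), 2574.0), ((102.45000457763672, 153.15000915527344), (26.246906280517578, 83.484130859375), (array([511. , -17.5]), array([97.5, 28. ]), -12.2), 1967.5), ((286.0, 221.5), (101.0, 20.0), (array([541.6, 206. ]), array([128.2,  23.1]), 13.8), 1867.0), ((168.8965606689453, 183.7586212158203), (23.397611618041992, 80.96316528320312), (array([528.1,  61.3]), array([98.1, 26. ]), -12.1), 1726.5)]
board (array([533.2,  20. ]), array([152.7, 150.4]), 77.9) (array([536.2,  16.3]), array([156.7, 154.2]), 77.9) [[43.0, 205.0], [92.0, 91.0], [221.0, 146.0], [172.0, 260.0]]
cam [418. 163. 398.]
[((205.14547729492188, 164.2955322265625), (119.87519073486328, 114.58638000488281), (array([536. ,  17.4]), array([137.7, 133.4]), 77.9), 6404.5), ((506.2019348144531, 175.4977569580078), (19.218265533447266, 149.48208618164062), (array([467.5, 358. ]), array([159.2,  24. ]), -20.4), 2661.5), ((358.9127197265625, 205.99386596679688), (20.370952606201172, 105.56494140625), (array([542.5, 205.1]), array([128.6,  23.9]), 13.6), 1969.5)]
board (array([534.1,  20.5]), array([149.6, 149.3]), -12.1) (array([536. ,  18.9]), array([153.4, 153.1]), -12.1) [[114.0, 188.0], [170.0, 72.0], [295.0, 132.0], [239.0, 249.0]]
cam [458.  83. 398.]
[428. 192.] [506. 175.] [464.  359.6  11.4] 0.5
[286. 222.] [359. 206.] [540.8 206.5   6. ] 0.4
```

View pics/w2.png

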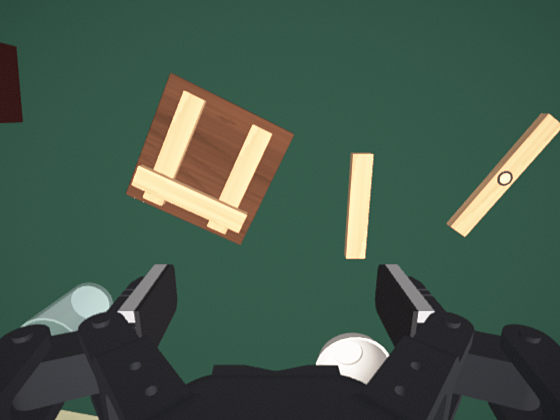

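Both views agree: plain (542.0, 205.5) at 13.7°, marked (467.4, 358.2) at -20.4°, tower (534, 20.3) with its x axis at 167.9°. Next is a height check, from corners in two views and from depth.

```bash
python3 - <<'E'
from m import *
b=load('w2.npz');a=load('w1.npz')
def W(c,u,v):
    r=int(v);k=int(u);d=np.median(c['d'][r-2:r+3,k-2:k+3]); return (((np.array([(u-c['mtx'][0,2])/c['mtx'][0,0],(v-c['mtx'][1,2])/c['mtx'][0,0],1])*d)-c['t'])@c['R']).round(1)
for n,u,v in(('bench',320,200),('plain',359,206),('plainfar',361,165),('marked',490,195),('board',215,150),('railL',180,135),('railR',247,165),('glued',190,198)): print(n,W(b,u,v))
# corners: plain top-edge corners, glued slat corners, hand read from w1,w2
for n,p,q in(('plain UL',(276,171),(352,154)),('plain UR',(297,171),(374,154)),('glued L top',(62,184),(137,166)),('glued R top',(172,231),(247,213)),('railR far L',(172,144),(250,125)),('railR far R',(194,152),(271,135)),('ring',(428,195.5),(505,178.5))): 
    P,e=tri(a,p,b,q);print(n,P.round(1),round(e,1))
E
```

```text
bench [546.5 160.4  -1.3]
plain [539.9 205.1  10.9]
plainfar [492.6 192.6  10.7]
marked [490.3 351.3  10.9]
board [516.   25.7   8.6]
railL [507.2 -12.8  20.8]
railR [522.   65.5  20.8]
glued [571.2  12.2  32.9]
plain UL [483.1 179.7   6.5] 0.3
plain UR [476.8 203.2   9.9] 0.5
glued L top [552.4 -53.5  22.4] 0.9
glued R top [575.1  78.1  29.6] 1.9
railR far L [479.2  59.2  16.5] 0.8
railR far R [483.9  83.7  10.8] 0.9
ring [467.9 361.7   8.9] 0.1
```

arm_command:
  rows: [0.005, 0.036, -0.015, 0, 0, 0, 0.01, 0.072, -0.03, 0, 0, 0, 0.0155, 0.106, -0.05, 0, 0, 0, 0.0155, 0.106, -0.08, 0, 0, 0, 0.0155, 0.106, -0.11, 0, 0, 0]

```text
time: 3.53
tool_pos: [542.2, 210.5, 146.1]
eef_rot: [-0.124, 0.992, 0.0, 0.001]
ft_force: [0.3, -0.7, -0.6]
opening: 85.4
gripper_force: 0.0
```

arm_command:
  rows: [0, 0, -0.035, 0, 0, 0, 0, 0, -0.07, 0, 0, 0, 0, 0, -0.1, 0, 0, 0, 0, 0, -0.12, 0, 0, 0, 0, 0, -0.13, 0, 0, 0]

```text
time: 3.95
tool_pos: [539.2, 207.6, 13.3]
eef_rot: [-0.122, 0.993, -0.0, -0.002]
ft_force: [0.1, -0.5, 0.5]
opening: 85.5
gripper_force: 0.0
```

```bash
python3 - <<'E'
from m import *
wrist('w3.npz');c=load('w3.npz')
cv2.imwrite('pics/w3.png',c['p'][:,:,::-1])
print(tops(c,200))
E
```

```text
tcp [539.2 207.6  13.3] yawx -165.97 t 3.95
[((270.5, 251.0), (238.0, 55.0), (array([537. , 204.3]), array([118.7,  23.5]), 13.6), 11839.5), ((544.0000610351562, 301.0000305175781), (41.01219177246094, 83.43859100341797), (array([523.6, 336.7]), array([38. , 23.2]), -20.7), 2195.0)]
```

View pics/w3.png

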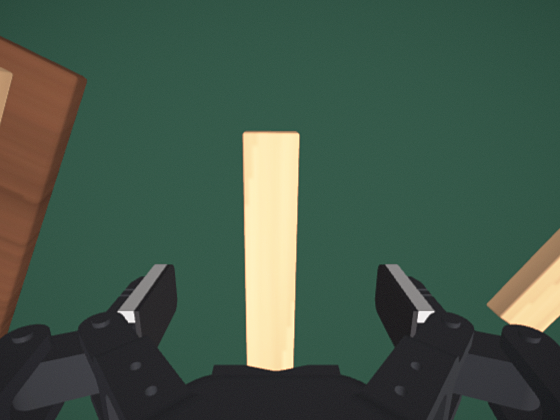

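The slat sits between the pads at columns 245–298. Now lower 10 mm and grip.

arm_command:
  rows: [0, -0.001, -0.005, 0, 0, 0, 0, -0.001, -0.01, 0, 0, 0, 0, -0.001, -0.012, 0, 0, 0, 0, -0.001, -0.012, 0, 0, 0, 0, -0.001, -0.012, 0, 0, 0]

```text
time: 4.42
tool_pos: [543.0, 206.3, 5.3]
eef_rot: [-0.121, 0.993, 0.0, 0.001]
ft_force: [0.5, 0.1, 0.1]
opening: 85.4
gripper_force: 0.0
```

arm_command:
  rows: [0, 0, 0, 0, 0, 0, 0, 0, 0, 0, 0, 0, 0, 0, 0, 0, 0, 0, 0, 0, 0, 0, 0, 0, 0, 0, 0, 0, 0, 0]
  fingers: 1
  grip_force: 30

```text
time: 4.83
tool_pos: [542.3, 206.1, 4.4]
eef_rot: [-0.121, 0.993, 0.0, 0.0]
ft_force: [-0.0, 0.1, 0.6]
opening: 25.5
gripper_force: 0.0
```

arm_command:
  rows: [0, 0, 0, 0, 0, 0, 0, 0, 0, 0, 0, 0, 0, 0, 0, 0, 0, 0, 0, 0, 0, 0, 0, 0, 0, 0, 0, 0, 0, 0]

```text
time: 5.25
tool_pos: [542.5, 206.2, 4.6]
eef_rot: [-0.121, 0.993, 0.0, 0.0]
ft_force: [0.5, -0.3, 3.2]
opening: 22.8
gripper_force: 29.9
```

arm_command:
  rows: [0, 0, 0.03, 0, 0, 0, 0, 0, 0.06, 0, 0, 0, -0.004, -0.018, 0.07, 0, 0, 7, -0.008, -0.036, 0.07, 0, 0, 14, -0.012, -0.054, 0.07, 0, 0, 21]

```text
time: 5.67
tool_pos: [530.7, 151.9, 75.3]
eef_rot: [-0.304, 0.953, -0.0, 0.001]
ft_force: [-0.5, -0.9, -0.1]
opening: 22.9
gripper_force: 29.6
```

arm_command:
  rows: [-0.006, -0.02, 0, 0, 0, 7, -0.012, -0.045, 0, 0, 0, 14, -0.018, -0.07, 0, 0, 0, 21, -0.024, -0.095, 0, 0, 0, 28, -0.03, -0.115, 0, 0, 0, 35]

```text
time: 6.08
tool_pos: [499.5, 35.7, 74.0]
eef_rot: [-0.576, 0.818, 0.0, -0.0]
ft_force: [-0.3, -0.1, -0.2]
opening: 23.2
gripper_force: 29.6
```

arm_command:
  rows: [-0.003, -0.005, 0, 0, 0, 5, -0.0057, -0.0085, 0, 0, 0, 8.2, -0.0057, -0.0085, 0, 0, 0, 8.2, -0.0057, -0.0085, 0, 0, 0, 8.2, -0.0057, -0.0085, 0, 0, 0, 8.2]

```text
time: 6.5
tool_pos: [494.6, 28.9, 74.2]
eef_rot: [-0.63, 0.777, 0.0, -0.0]
ft_force: [0.5, -0.1, -0.4]
opening: 23.1
gripper_force: 29.6
```

```bash
python3 - <<'E'
from m import *
from workcell import *
wrist('w4.npz');c=load('w4.npz')
cv2.imwrite('pics/w4.png',c['p'][:,:,::-1])
z=get_state()['tool_pos'][2]
for t in tops(c,200,z+7): print(t)
E
```

```text
tcp [494.6  28.9  74.2] yawx -101.92 t 6.5
((235.5, 248.5), (243.0, 163.0), (array([508.5,  18.1]), array([113.9,  64.5]), 78.1), 16948.5)
((126.70236206054688, 215.28941345214844), (190.8779296875, 56.97182846069336), (array([549.8,  -8.2]), array([83.4, 22.6]), 77.9), 8364.5)
((190.5, 288.5), (33.0, 47.0), (array([532.6,  26.4]), array([21.1, 16.4]), -11.9), 1189.0)
```

View pics/w4.png

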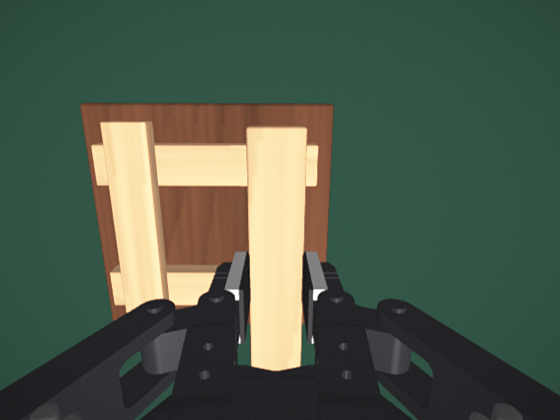

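The slat is held squarely above the free place. Comparing end positions in the tower frame:

```bash
python3 - <<'E'
from m import *
c=load('w4.npz')
a=np.radians(167.9);o=np.array([533.9,20.3]);M=np.array([[np.cos(a),np.sin(a)],[-np.sin(a),np.cos(a)]])
f=lambda n,uv,z:print(n,(M@(cast(c,uv,z)[0,:2]-o)).round(1))
f('plain end L',(248,128),81.6);f('plain end R',(306,128),81.6)
f('glued end L',(102,123),34);f('glued end R',(152,123),34)
f('railtop end',(317,145),22);f('railtop end',(317,186),22)
f('board',(83,104),10);f('board',(332,104),10)
E
```

```text
plain end L [29.3 64.1]
plain end R [51.7 64.2]
glued end L [-50.7  64.2]
glued end R [-24.6  64.3]
railtop end [63.5 52.1]
railtop end [64.3 28.3]
board [-72.2  74.1]
board [72.8 74.5]
```

arm_command:
  rows: [0, 0, -0.015, 0, 0, 0, 0, 0, -0.03, 0, 0, 0, 0, 0, -0.04, 0, 0, 0, 0, 0, -0.045, 0, 0, 0, 0, 0, -0.047, 0, 0, 0]

```text
time: 6.97
tool_pos: [493.7, 29.1, 26.5]
eef_rot: [-0.63, 0.776, 0.001, -0.001]
ft_force: [-6.0, 0.5, 17.1]
opening: 22.8
gripper_force: 31.4
```

arm_command:
  rows: [0, 0, -0.0003, 0, 0, 0, 0, 0, -0.0005, 0, 0, 0, 0, 0, -0.0005, 0, 0, 0, 0, 0, -0.0005, 0, 0, 0, 0, 0, -0.0005, 0, 0, 0]

```text
time: 7.38
tool_pos: [494.9, 28.6, 27.2]
eef_rot: [-0.63, 0.776, -0.0, 0.0]
ft_force: [-0.1, -1.2, -1.4]
opening: 23.2
gripper_force: 29.6
```

arm_command:
  rows: [0, 0, 0, 0, 0, 0, 0, 0, 0, 0, 0, 0, 0, 0, 0, 0, 0, 0, 0, 0, 0, 0, 0, 0, 0, 0, 0, 0, 0, 0]
  fingers: 0.4

```text
time: 7.8
tool_pos: [494.6, 28.6, 26.9]
eef_rot: [-0.63, 0.776, 0.0, 0.0]
ft_force: [-0.0, 0.3, 1.0]
opening: 51.3
gripper_force: 0.0
```

arm_command:
  rows: [0, 0, 0.01, 0, 0, 0, 0, 0, 0.03, 0, 0, 0, 0, 0, 0.06, 0, 0, 0, 0, 0, 0.09, 0, 0, 0, 0, 0, 0.12, 0, 0, 0]

```text
time: 8.22
tool_pos: [494.1, 28.7, 148.7]
eef_rot: [-0.63, 0.776, 0.0, -0.0]
ft_force: [0.7, 0.3, -0.4]
opening: 51.1
gripper_force: 0.0
```

```bash
python3 - <<'E'
from m import *
wrist('w5.npz');c=load('w5.npz')
cv2.imwrite('pics/w5.png',c['p'][:,:,::-1])
E
```

```text
tcp [494.1  28.7 148.7] yawx -101.84 t 8.22
```

View pics/w5.png

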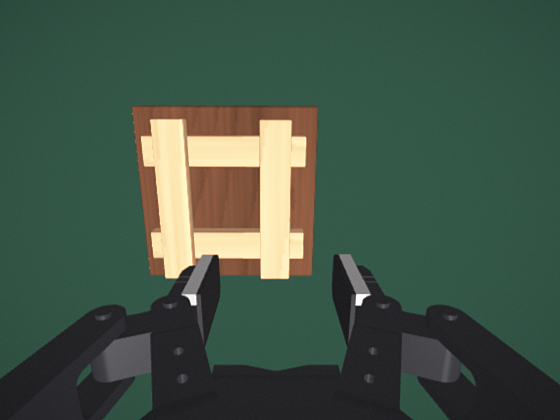

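The plain slat (cols 261–290) is parallel and level with the glued one (152–187). Moving to the marked slat.

arm_command:
  rows: [-0.0018, 0.022, 0, 0, 0, -6.6, -0.0036, 0.044, 0, 0, 0, -13.2, -0.0054, 0.066, 0, 0, 0, -19.8, -0.0072, 0.088, 0, 0, 0, -26.4, -0.009, 0.11, 0, 0, 0, -33]

```text
time: 8.68
tool_pos: [485.5, 139.6, 147.6]
eef_rot: [-0.381, 0.925, -0.0, 0.0]
ft_force: [0.5, -0.1, -0.4]
opening: 51.3
gripper_force: 0.0
```

arm_command:
  rows: [-0.0018, 0.022, 0, 0, 0, -6.6, -0.0036, 0.044, 0, 0, 0, -13.2, -0.0054, 0.066, 0, 0, 0, -19.8, -0.0072, 0.088, 0, 0, 0, -26.4, -0.009, 0.11, 0, 0, 0, -33]

```text
time: 9.1
tool_pos: [476.4, 249.7, 147.5]
eef_rot: [-0.103, 0.995, 0.0, 0.0]
ft_force: [0.1, 0.4, -0.2]
opening: 51.5
gripper_force: 0.0
```

arm_command:
  rows: [-0.0018, 0.022, 0, 0, 0, -6.5, -0.0036, 0.044, 0, 0, 0, -13, -0.0054, 0.066, 0, 0, 0, -19.5, -0.0072, 0.088, -0.02, 0, 0, -26, -0.009, 0.11, -0.04, 0, 0, -32.5]

```text
time: 9.52
tool_pos: [468.6, 360.5, 108.4]
eef_rot: [0.179, 0.984, 0.001, 0.002]
ft_force: [0.9, 0.6, -0.9]
opening: 51.4
gripper_force: 0.0
```

arm_command:
  rows: [0, 0, -0.02, 0, 0, 0, 0, 0, -0.04, 0, 0, 0, 0, 0, -0.05, 0, 0, 0, 0, 0, -0.05, 0, 0, 0, 0, 0, -0.05, 0, 0, 0]

```text
time: 9.93
tool_pos: [467.4, 358.4, 57.0]
eef_rot: [0.177, 0.984, -0.0, -0.0]
ft_force: [0.4, 0.1, 1.2]
opening: 51.3
gripper_force: 0.0
```

```bash
python3 - <<'E'
from m import *
wrist('w6.npz');c=load('w6.npz')
cv2.imwrite('pics/w6.png',c['p'][:,:,::-1])
for t in tops(c,200): print(t)
# ring inside the slat
b=blobs(c['p'],(8,30,200),(35,160,255),150)[0];x,y,w,h=cv2.boundingRect(b)
m=np.zeros(c['p'].shape[:2],np.uint8);cv2.drawContours(m,[b],-1,255,-1);m=cv2.erode(m,np.ones((7,7)))
d=((cv2.cvtColor(c['p'],cv2.COLOR_RGB2GRAY)<150)&(m>0)); v,u=np.nonzero(d)
print('ring px',len(u),u.mean(),v.mean(),cast(c,(u.mean(),v.mean()),12).round(1))
E
```

```text
tcp [467.4 358.4  57. ] yawx 159.64 t 9.93
((277.5, 220.0), (256.0, 45.0), (array([466.8, 359.5]), array([158.3,  23.7]), -20.4), 10157.5)
ring px 333 277.1111111111111 234.36336336336336 [[466.9 359.5  12. ]]
```

The ring is measured at (466.9, 359.5), 1 mm from the TCP. Descend and grip.

arm_command:
  rows: [-0.0005, 0.001, -0.02, 0, 0, 0, -0.0005, 0.001, -0.038, 0, 0, 0, -0.0005, 0.001, -0.048, 0, 0, 0, -0.0005, 0.001, -0.0525, 0, 0, 0, -0.0005, 0.001, -0.0525, 0, 0, 0]

```text
time: 10.4
tool_pos: [466.9, 359.3, 4.2]
eef_rot: [0.177, 0.984, -0.0, -0.0]
ft_force: [-0.7, 0.1, -0.3]
opening: 51.3
gripper_force: 0.0
```

arm_command:
  rows: [0, 0, 0, 0, 0, 0, 0, 0, 0, 0, 0, 0, 0, 0, 0, 0, 0, 0, 0, 0, 0, 0, 0, 0, 0, 0, 0, 0, 0, 0]
  fingers: 1
  grip_force: 30

```text
time: 10.82
tool_pos: [468.1, 360.2, 5.7]
eef_rot: [0.177, 0.984, 0.001, 0.001]
ft_force: [0.4, -0.6, 5.9]
opening: 22.9
gripper_force: 30.0
```

arm_command:
  rows: [0, 0, 0, 0, 0, 0, 0, 0, 0, 0, 0, 0, 0, 0, 0, 0, 0, 0, 0, 0, 0, 0, 0, 0, 0, 0, 0, 0, 0, 0]

```text
time: 11.23
tool_pos: [468.1, 360.2, 5.7]
eef_rot: [0.177, 0.984, 0.001, 0.001]
ft_force: [-0.8, 0.4, 6.2]
opening: 23.1
gripper_force: 30.0
```

arm_command:
  rows: [0, 0, 0.03, 0, 0, 0, 0, 0, 0.06, 0, 0, 0, 0, 0, 0.08, 0, 0, 0, 0.007, -0.034, 0.08, 0, 0, 1, 0.014, -0.068, 0.08, 0, 0, 2]

```text
time: 11.65
tool_pos: [482.3, 292.9, 86.4]
eef_rot: [0.157, 0.988, 0.001, 0.002]
ft_force: [1.2, -0.8, -0.4]
opening: 22.7
gripper_force: 29.6
```

arm_command:
  rows: [0.007, -0.036, 0, 0, 0, 1, 0.014, -0.072, 0, 0, 0, 2, 0.021, -0.108, 0, 0, 0, 3, 0.028, -0.144, 0, 0, 0, 4, 0.035, -0.18, 0, 0, 0, 5]

```text
time: 12.07
tool_pos: [516.0, 110.0, 84.5]
eef_rot: [0.116, 0.993, 0.0, 0.0]
ft_force: [0.1, -0.3, -1.1]
opening: 23.1
gripper_force: 29.6
```

arm_command:
  rows: [0.006, -0.035, 0, 0, 0, 1, 0.012, -0.065, 0, 0, 0, 1.3, 0.018, -0.091, 0, 0, 0, 1.3, 0.018, -0.091, 0, 0, 0, 1.3, 0.018, -0.091, 0, 0, 0, 1.3]

```text
time: 12.48
tool_pos: [534.3, 19.2, 84.3]
eef_rot: [0.106, 0.994, 0.0, 0.0]
ft_force: [-0.2, 0.3, -0.9]
opening: 22.9
gripper_force: 29.7
```

```bash
python3 - <<'E'
from m import *
wrist('w7.npz');c=load('w7.npz')
cv2.imwrite('pics/w7.png',c['p'][:,:,::-1])
E
```

```text
tcp [534.3  19.2  84.3] yawx 167.77 t 12.48
```

View pics/w7.png

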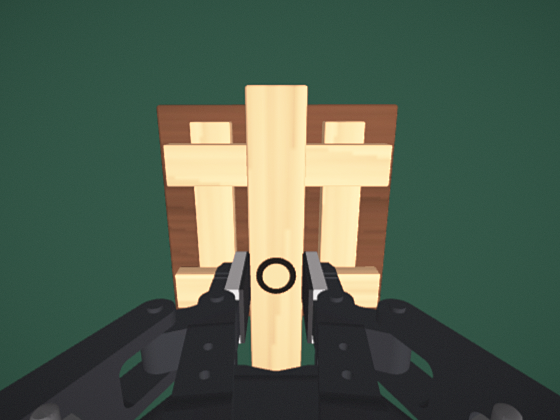

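The held slat is centred (col 276 against 278 for the plain slat's middle), ring up. Lower, release and lift.

arm_command:
  rows: [-0.0003, 0.001, -0.015, 0, 0, 0, -0.0003, 0.001, -0.03, 0, 0, 0, -0.0003, 0.001, -0.038, 0, 0, 0, -0.0003, 0.001, -0.042, 0, 0, 0, -0.0003, 0.001, -0.0445, 0, 0, 0]

```text
time: 12.95
tool_pos: [532.9, 22.7, 39.6]
eef_rot: [0.104, 0.995, 0.0, -0.001]
ft_force: [-9.0, 1.4, 25.0]
opening: 22.9
gripper_force: 32.2
```

arm_command:
  rows: [0, 0, -0.0003, 0, 0, 0, 0, 0, -0.0006, 0, 0, 0, 0, 0, -0.001, 0, 0, 0, 0, 0, -0.001, 0, 0, 0, 0, 0, -0.001, 0, 0, 0]

```text
time: 13.37
tool_pos: [534.2, 22.1, 39.7]
eef_rot: [0.105, 0.995, 0.0, 0.001]
ft_force: [-1.9, 2.6, 4.8]
opening: 23.1
gripper_force: 30.3
```

arm_command:
  rows: [0, 0, 0, 0, 0, 0, 0, 0, 0, 0, 0, 0, 0, 0, 0, 0, 0, 0, 0, 0, 0, 0, 0, 0, 0, 0, 0, 0, 0, 0]
  fingers: 0.4

```text
time: 13.78
tool_pos: [533.7, 21.5, 38.7]
eef_rot: [0.105, 0.994, -0.0, -0.0]
ft_force: [0.6, -0.1, -0.0]
opening: 51.4
gripper_force: 0.0
```

arm_command:
  rows: [0, 0, 0.01, 0, 0, 0, 0, 0, 0.03, 0, 0, 0, 0, 0, 0.065, 0, 0, 0, 0, 0, 0.1, 0, 0, 0, 0, 0, 0.14, 0, 0, 0]

```text
time: 14.2
tool_pos: [532.6, 21.7, 180.0]
eef_rot: [0.105, 0.994, 0.0, -0.001]
ft_force: [1.3, -0.3, -0.2]
opening: 50.8
gripper_force: 0.0
```

arm_command:
  rows: [0, 0, 0.03, 0, 0, 0, 0, 0, 0.06, 0, 0, 0, 0, 0, 0.07, 0, 0, 0, 0, 0, 0.07, 0, 0, 0, 0, 0, 0.07, 0, 0, 0]

```text
time: 14.62
tool_pos: [533.8, 21.6, 248.9]
eef_rot: [0.105, 0.994, 0.0, 0.0]
ft_force: [0.4, -0.2, -0.6]
opening: 51.3
gripper_force: 0.0
```

```bash
cat > ring.py <<'E'
from m import *
def ring(c,z=46):
    P=cast(c,(0,0),z)
    g=cv2.GaussianBlur(cv2.cvtColor(c['p'],cv2.COLOR_RGB2GRAY),(3,3),0)
    r=[]
    cs,hh=cv2.findContours((g<140).astype(np.uint8),cv2.RETR_CCOMP,cv2.CHAIN_APPROX_NONE)
    for i,k in enumerate(cs):
        if hh[0][i][3]<0 and hh[0][i][2]>=0 and len(k)>15:
            w=cast(c,k[:,0,:],z);cc,s,_=cv2.minAreaRect(w[:,:2].astype(np.float32))
            if 14<min(s) and max(s)<23: r.append((np.round(cc,1),np.round(s,1),cv2.minEnclosingCircle(k)[0]))
    return r
E
python3 - <<'E'
from ring import *
wrist('w8.npz');c=load('w8.npz');cv2.imwrite('pics/w8.png',c['p'][:,:,::-1])
print(ring(c)); print(tops(c,200,40)[0])
a=np.radians(167.9);o=np.array([533.9,20.3]);M=np.array([[np.cos(a),np.sin(a)],[-np.sin(a),np.cos(a)]])
for r in ring(c): print('tower frame',M@(r[0]-o))
E
```

```text
tcp [533.8  21.6 248.9] yawx 167.95 t 14.62
[(array([533.8,  22. ]), array([16.6, 15.8]), (276.1046447753906, 181.47674560546875))]
((274.5, 176.5), (151.0, 125.0), (array([534.4,  20.5]), array([161.7, 127.6]), -12.2), 12060.5)
tower frame [ 0.45412988 -1.64126965]
```

View pics/w8.png

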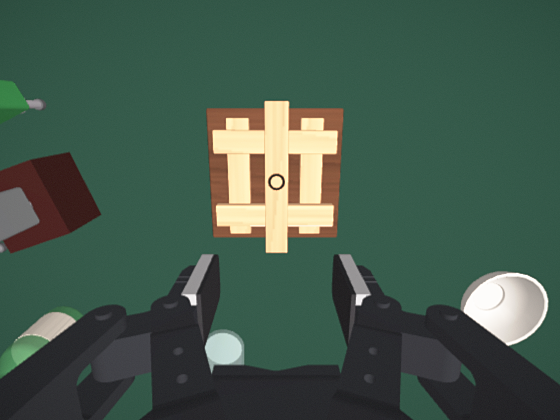

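The marked slat lies centred on top with the ring at (533.8, 22.0), 1.6 mm off the seat. Now locating the gauge and the decoys' extents from the stored top and scene views.

```bash
python3 - <<'E'
from m import *
T=load('top0.npz');S=load('scene0.npz')
def depthpts(c,mask):
    v,u=np.nonzero(mask&(c['d']>0));d=c['d'][v,u]
    q=np.c_[(u-c['mtx'][0,2])/c['mtx'][0,0],(v-c['mtx'][1,2])/c['mtx'][0,0],np.ones(len(u))]*d[:,None]
    return (q-c['t'])@c['R']
for nm,c,win in(('top',T,(340,450,180,300)),('scene',S,(110,230,185,300))):
    hsv=cv2.cvtColor(c['p'],cv2.COLOR_RGB2HSV);w=np.zeros(hsv.shape[:2],bool);w[win[2]:win[3],win[0]:win[1]]=1
    for n,lo,hi in(('grey',(0,0,60),(180,40,255)),('red',(0,60,15),(12,255,110)),('green',(50,110,120),(75,255,255))):
        m=cv2.inRange(hsv,lo,hi)>0
        k,l,st,_=cv2.connectedComponentsWithStats((m&w).astype(np.uint8))
        for i in range(1,k):
            if st[i,4]<40: continue
            P=depthpts(c,l==i); zt=np.percentile(P[:,2],95); tp=P[P[:,2]>zt-12]
            print(nm,n,st[i].tolist(),'z',np.percentile(P[:,2],[2,98]).round(0),'x',np.percentile(P[:,0],[2,98]).round(0),'y',np.percentile(P[:,1],[2,98]).round(0),'top',rect(tp))
E
```

```text
top grey [386, 180, 21, 10, 106] z [-2. 67.] x [643. 664.] y [-322. -264.] top (array([ 648.5, -280.6]), array([35.4,  7.5]), 67.1)
top grey [377, 225, 21, 21, 339] z [ -2. 157.] x [480. 532.] y [-287. -217.] top (array([ 501.3, -232.6]), array([39.7, 28.7]), 6.2)
top red [364, 222, 34, 33, 515] z [23. 68.] x [461. 540.] y [-268. -195.] top (array([ 500.7, -232.5]), array([78.7, 70.1]), 7.3)
top green [408, 208, 28, 17, 287] z [ -3. 142.] x [535. 587.] y [-398. -308.] top (array([ 550.4, -328.7]), array([40.6, 27.9]), -83.9)
top green [369, 268, 25, 16, 294] z [ -2. 142.] x [385. 418.] y [-268. -192.] top (array([ 402.2, -213.8]), array([40.1, 28. ]), -77.9)
scene grey [155, 216, 27, 42, 727] z [ 68. 157.] x [488. 525.] y [-251. -222.] top (array([ 505.6, -236.1]), array([38.1, 27.3]), 6.8)
scene red [149, 240, 50, 47, 1229] z [ 8. 68.] x [473. 547.] y [-273. -201.] top (array([ 505.1, -236.2]), array([80.3, 68.9]), 6.7)
scene green [139, 193, 26, 42, 564] z [  0. 142.] x [234. 422.] y [-237. -145.] top (array([ 405.3, -216.4]), array([40.8, 29.6]), -76.8)
scene green [124, 256, 34, 44, 954] z [  1. 142.] x [421. 569.] y [-351. -297.] top (array([ 553.2, -331. ]), array([40.9, 29.9]), -83.0)
```

arm_command:
  rows: [-0.004, -0.036, 0.004, 0, 0, 2.5, -0.008, -0.072, 0.008, 0, 0, 5, -0.012, -0.108, 0.012, 0, 0, 7.5, -0.016, -0.144, 0.016, 0, 0, 10, -0.02, -0.18, 0.02, 0, 0, 12.5]

```text
time: 15.08
tool_pos: [512.3, -159.3, 266.4]
eef_rot: [-0.005, 1.0, 0.001, -0.002]
ft_force: [-0.3, 0.1, 0.6]
opening: 51.0
gripper_force: 0.0
```

arm_command:
  rows: [-0.006, -0.02, 0, 0, 0, 3, -0.012, -0.032, 0, 0, 0, 6.3, -0.012, -0.032, 0, 0, 0, 6.3, -0.012, -0.032, 0, 0, 0, 6.3, -0.012, -0.032, 0, 0, 0, 6.3]

```text
time: 15.5
tool_pos: [501.3, -189.6, 267.4]
eef_rot: [-0.058, 0.998, 0.001, -0.001]
ft_force: [1.4, 0.9, -0.5]
opening: 51.3
gripper_force: 0.0
```

```bash
python3 -c "
from h import *
wrist('g1.npz')"
```

```text
tcp [ 501.3 -189.6  267.4] yawx -173.3 t 15.5
```

arm_command:
  rows: [0, -0.02, 0, 0, 0, 0, 0, -0.043, 0, 0, 0, 0, 0, -0.043, 0, 0, 0, 0, 0, -0.043, 0, 0, 0, 0, 0, -0.043, 0, 0, 0, 0]

```text
time: 15.97
tool_pos: [501.8, -232.2, 268.6]
eef_rot: [-0.059, 0.998, 0.0, -0.0]
ft_force: [0.2, -0.0, 0.5]
opening: 51.4
gripper_force: 0.0
```

```bash
cat > g.py <<'E'
from h import *
def top_face(c,zt=155):
    hsv=cv2.cvtColor(c['p'],cv2.COLOR_RGB2HSV); d=c['d']
    v,u=np.mgrid[:420,:560]
    q=np.stack([(u-c['mtx'][0,2])/c['mtx'][0,0]*d,(v-c['mtx'][1,2])/c['mtx'][0,0]*d,d],-1)
    P=(q-c['t'])@c['R']
    m=(np.abs(P[...,2]-zt)<8)&(d>0)&(hsv[...,1]<45)&(hsv[...,2]>60)
    m=cv2.morphologyEx(m.astype(np.uint8),cv2.MORPH_OPEN,np.ones((5,5)))
    cs,_=cv2.findContours(m,cv2.RETR_EXTERNAL,cv2.CHAIN_APPROX_NONE)
    b=max(cs,key=cv2.contourArea)[:,0,:]
    return cv2.minAreaRect(b)[0],rect(cast(c,b,zt)),np.median(P[...,2][m>0]),hsv[m>0].mean(0)
E
python3 - <<'E'
from g import *
wrist('g2.npz')
a=top_face(load('g1.npz'));b=top_face(load('g2.npz'));print(a);print(b)
print(tri(load('g1.npz'),a[0],load('g2.npz'),b[0]))
E
```

```text
tcp [ 501.8 -232.2  268.6] yawx -173.21 t 15.97
((217.5, 198.5), (array([ 501.3, -234.7]), array([39.3, 28. ]), 6.7), np.float64(153.72299833329532), array([ 83.46136492,   1.4106035 , 216.16920474]))
((271.0, 203.0), (array([ 501.2, -235.8]), array([39., 27.]), 6.8), np.float64(153.78146815578083), array([ 76.62974112,   1.30343167, 219.9409994 ]))
(array([ 502.59865735, -235.76676563,  148.55083381]), np.float64(0.17463025587810016))
```

Gauge at (501.3, -235.3), yaw 6.8°, top at about 154 mm. That matches the given size. Descend and grip across the 28 mm side.

arm_command:
  rows: [-0.0005, -0.003, -0.01, 0, 0, 0, -0.0005, -0.003, -0.03, 0, 0, 0, -0.0005, -0.003, -0.055, 0, 0, 0, -0.0005, -0.003, -0.08, 0, 0, 0, -0.0005, -0.003, -0.1, 0, 0, 0]

```text
time: 16.43
tool_pos: [500.6, -235.2, 166.5]
eef_rot: [-0.059, 0.998, 0.001, -0.001]
ft_force: [-0.7, -0.2, 0.0]
opening: 51.1
gripper_force: 0.0
```

arm_command:
  rows: [0, 0, -0.02, 0, 0, 0, 0, 0, -0.04, 0, 0, 0, 0, 0, -0.055, 0, 0, 0, 0, 0, -0.064, 0, 0, 0, 0, 0, -0.064, 0, 0, 0]

```text
time: 16.85
tool_pos: [499.7, -234.9, 102.3]
eef_rot: [-0.059, 0.998, 0.001, -0.002]
ft_force: [-0.9, -0.9, -0.6]
opening: 51.2
gripper_force: 0.0
```

arm_command:
  rows: [0, 0, 0, 0, 0, 0, 0, 0, 0, 0, 0, 0, 0, 0, 0, 0, 0, 0, 0, 0, 0, 0, 0, 0, 0, 0, 0, 0, 0, 0]
  fingers: 1
  grip_force: 60

```text
time: 17.27
tool_pos: [501.9, -236.6, 105.8]
eef_rot: [-0.059, 0.998, -0.0, 0.001]
ft_force: [-0.6, 1.3, 1.6]
opening: 28.1
gripper_force: 60.0
```

arm_command:
  rows: [0, 0, 0, 0, 0, 0, 0, 0, 0, 0, 0, 0, 0, 0, 0, 0, 0, 0, 0, 0, 0, 0, 0, 0, 0, 0, 0, 0, 0, 0]

```text
time: 17.68
tool_pos: [501.8, -236.7, 105.8]
eef_rot: [-0.059, 0.998, -0.0, 0.001]
ft_force: [-0.9, 0.8, 6.1]
opening: 27.6
gripper_force: 60.5
```

arm_command:
  rows: [0, 0, 0.015, 0, 0, 0, 0, 0, 0.035, 0, 0, 0, 0, 0, 0.06, 0, 0, 0, 0, 0, 0.085, 0, 0, 0, 0, 0, 0.11, 0, 0, 0]

```text
time: 18.1
tool_pos: [500.5, -236.1, 215.0]
eef_rot: [-0.059, 0.998, 0.001, -0.001]
ft_force: [0.6, -0.0, -3.2]
opening: 27.4
gripper_force: 59.6
```

arm_command:
  rows: [0.003, 0.022, 0, 0, 0, 0, 0.006, 0.05, 0, 0, 0, 0, 0.01, 0.08, 0, 0, 0, 0, 0.014, 0.11, 0, 0, 0, 0, 0.018, 0.14, 0, 0, 0, 0]

```text
time: 18.52
tool_pos: [518.7, -95.2, 214.1]
eef_rot: [-0.058, 0.998, 0.0, -0.001]
ft_force: [0.1, -0.1, -2.4]
opening: 27.7
gripper_force: 59.7
```

arm_command:
  rows: [0.004, 0.03, 0, 0, 0, 0, 0.008, 0.06, -0.01, 0, 0, 0, 0.011, 0.09, -0.02, 0, 0, 0, 0.0135, 0.11, -0.03, 0, 0, 0, 0.0145, 0.1187, -0.04, 0, 0, 0]

```text
time: 18.93
tool_pos: [533.2, 25.0, 173.7]
eef_rot: [-0.06, 0.998, 0.0, -0.001]
ft_force: [0.3, -0.5, -1.9]
opening: 27.2
gripper_force: 59.6
```

arm_command:
  rows: [0, 0, -0.005, 0, 0, 0, 0, 0, -0.01, 0, 0, 0, 0, 0, -0.01, 0, 0, 0, 0, 0, -0.01, 0, 0, 0, 0, 0, -0.01, 0, 0, 0]

```text
time: 19.35
tool_pos: [534.1, 21.1, 165.3]
eef_rot: [-0.058, 0.998, -0.0, 0.0]
ft_force: [0.4, 0.1, -2.9]
opening: 27.8
gripper_force: 59.6
```

```bash
cat > f.py <<'E'
from g import *
from ring import ring
from workcell import *
def snap(n,out):
    p,d=camera(n);c=calibration(n);np.savez(out,p=p,d=d,**{k:np.array(v) for k,v in c.items()});return load(out)
E
python3 - <<'E'
from f import *
wrist('f1.npz');s=get_state();print(s['ft_force'].round(1));c=load('f1.npz')
zt=s['tool_pos'][2]+49.2
print(top_face(c,zt));print(ring(c))
S=snap('scene','fs.npz');T=snap('top','ft.npz')
print('top',top_face(T,zt)); print('scene',top_face(S,zt))
# plunger/foot: coloured columns under housing in scene view
def px(c,X): x=c['R']@X+c['t'];return (c['mtx']@(x/x[2]))[:2].round(1)
print('expect foot px',px(S,np.array([533.8,22,s['tool_pos'][2]-90.8])),'ring px',px(S,np.array([533.8,22,46])))
u,v=px(S,np.array([533.8,22,s['tool_pos'][2]-90.8])).astype(int)
for r in range(v-24,v+20,2): print(r,[tuple(x) for x in S['p'][r,u-12:u+13:3]])
E
```

```text
tcp [534.1  21.1 165.3] yawx -173.36 t 19.35
[ 0.2  1.2 -2. ]
((275.0, 322.5), (array([528.3,  20.3]), array([33.9, 26.8]), 6.7), np.float64(213.57918601632522), array([ 95.51654552,   7.20648432, 135.97800306]))
[]Traceback (most recent call last):
  File "<stdin>", line 6, in <module>
  File "g.py", line 10, in top_face
    b=max(cs,key=cv2.contourArea)[:,0,:]
      ~~~^^^^^^^^^^^^^^^^^^^^^^^^
ValueError: max() iterable argument is empty
```

```bash
cat >> f.py <<'E'
def cloud(c):
    d=c['d'];v,u=np.mgrid[:420,:560]
    q=np.stack([(u-c['mtx'][0,2])/c['mtx'][0,0]*d,(v-c['mtx'][1,2])/c['mtx'][0,0]*d,d],-1)
    return (q-c['t'])@c['R']
def slices(c,z0,z1,step=4):
    P=cloud(c);hsv=cv2.cvtColor(c['p'],cv2.COLOR_RGB2HSV)
    near=(np.abs(P[...,0]-536)<40)&(np.abs(P[...,1]-22)<40)
    for z in np.arange(z1,z0,-step):
        m=near&(P[...,2]<=z)&(P[...,2]>z-step)
        if m.sum()>1:
            vv,uu=np.nonzero(m);print(z,m.sum(),'u',uu.min(),uu.max(),'v',vv.min(),vv.max(),'xy',P[m][:,:2].mean(0).round(1),'hsv',hsv[m].mean(0).round(0))
def px(c,X): x=c['R']@np.array(X)+c['t'];return (c['mtx']@(x/x[2]))[:2].round(1)
E
python3 - <<'E'
from f import *
S=load('fs.npz');z=get_state()['tool_pos'][2]
slices(S,34,150)
print('foot exp',px(S,[533.8,22,z-90.8]),'ring exp',px(S,[533.8,22,46]))
E
```

```text
150 22 u 259 278 v 179 186 xy [546.1  14.9] hsv [ 24.  22. 121.]
146 27 u 259 278 v 180 187 xy [543.7  15.2] hsv [ 23.  23. 122.]
142 27 u 259 278 v 181 189 xy [545.7  13.8] hsv [ 23.  25. 123.]
138 29 u 259 278 v 183 190 xy [545.3  16.1] hsv [ 26.  27. 122.]
134 22 u 260 278 v 184 191 xy [544.6  15.6] hsv [ 23.  26. 123.]
130 15 u 259 275 v 185 192 xy [542.   11.8] hsv [ 26.  27. 125.]
122 5 u 265 268 v 190 191 xy [538.   13.9] hsv [ 14.  20. 144.]
118 5 u 265 269 v 191 192 xy [539.3  14.6] hsv [ 10.  20. 154.]
114 8 u 265 272 v 192 193 xy [541.6  17.4] hsv [ 21.  20. 148.]
110 2 u 268 269 v 194 194 xy [539.6  19.1] hsv [  8.  20. 159.]
106 2 u 267 270 v 194 194 xy [537.   21.4] hsv [ 30.  20. 148.]
102 5 u 267 270 v 195 196 xy [538.1  20.7] hsv [ 24.  19. 150.]
98 4 u 267 270 v 196 197 xy [535.8  21.6] hsv [ 16.  24. 156.]
94 7 u 267 270 v 197 198 xy [537.4  21.3] hsv [ 18.  46. 192.]
90 5 u 267 270 v 199 200 xy [537.8  20.3] hsv [ 11.  45. 198.]
86 4 u 267 270 v 200 201 xy [538.1  22. ] hsv [ 13.  62. 212.]
82 8 u 267 270 v 201 203 xy [538.2  19.4] hsv [ 32.  56. 176.]
54 3 u 262 264 v 203 208 xy [515.4  20.6] hsv [ 27.  51. 255.]
50 172 u 258 280 v 200 222 xy [537.9  20.8] hsv [ 26.  62. 253.]
46 54 u 258 279 v 200 222 xy [537.4  19.8] hsv [ 25.  69. 253.]
42 19 u 258 272 v 205 224 xy [538.1   9.8] hsv [ 18. 111. 237.]
38 94 u 247 289 v 200 229 xy [539.9  11.3] hsv [ 27.  55. 252.]
foot exp [267.9 202. ] ring exp [267.9 210.3]
```

```bash
python3 - <<'E'
from f import *
S=load('fs.npz');g=cv2.cvtColor(S['p'],cv2.COLOR_RGB2GRAY)
for r in range(198,219): print(r,g[r,258:281].tolist())
s=get_state();print(s['tool_pos'].round(1),s['eef_rot'].round(4))
E
```

```text
198 [246, 246, 246, 248, 247, 223, 151, 127, 156, 163, 153, 177, 235, 250, 250, 249, 248, 248, 248, 248, 248, 248, 250]
199 [246, 246, 246, 247, 248, 243, 221, 212, 227, 195, 157, 174, 233, 249, 249, 248, 248, 248, 248, 249, 249, 249, 250]
200 [246, 246, 246, 246, 247, 247, 245, 244, 242, 200, 154, 162, 210, 243, 249, 249, 248, 249, 250, 250, 250, 251, 250]
201 [247, 247, 246, 246, 246, 246, 248, 247, 238, 179, 143, 148, 185, 237, 250, 250, 250, 251, 251, 251, 249, 243, 235]
202 [248, 247, 246, 246, 246, 245, 247, 247, 234, 168, 125, 131, 186, 241, 251, 251, 251, 250, 243, 238, 229, 201, 183]
203 [247, 247, 246, 246, 245, 246, 245, 246, 241, 211, 174, 180, 221, 248, 251, 249, 241, 233, 204, 185, 183, 172, 158]
204 [240, 248, 247, 246, 246, 245, 245, 246, 246, 243, 240, 241, 240, 240, 239, 226, 194, 180, 179, 193, 212, 210, 184]
205 [225, 244, 248, 247, 246, 245, 245, 246, 247, 248, 249, 246, 232, 203, 186, 180, 175, 193, 222, 240, 246, 247, 238]
206 [203, 232, 247, 248, 247, 246, 245, 246, 247, 248, 248, 244, 224, 183, 185, 205, 220, 236, 245, 250, 251, 251, 250]
207 [218, 209, 238, 
[... 785 characters left out ...]
245, 237, 231, 239, 246, 248, 248]
214 [127, 126, 124, 125, 127, 150, 178, 214, 240, 246, 247, 245, 245, 245, 247, 248, 248, 245, 238, 234, 243, 248, 248]
215 [125, 124, 121, 121, 122, 130, 156, 186, 222, 244, 249, 247, 246, 245, 245, 248, 248, 248, 245, 239, 237, 244, 248]
216 [119, 119, 117, 119, 117, 119, 134, 162, 194, 232, 246, 248, 246, 245, 245, 246, 247, 248, 248, 244, 238, 237, 245]
217 [113, 117, 117, 118, 119, 120, 124, 142, 168, 204, 237, 247, 247, 245, 244, 245, 246, 248, 248, 247, 242, 233, 238]
218 [111, 117, 120, 119, 122, 119, 120, 130, 154, 188, 209, 239, 247, 247, 246, 245, 245, 247, 248, 248, 245, 238, 236]
[534.1  21.5 165.4] [-5.830e-02  9.983e-01 -1.000e-04  5.000e-04]
```

The ring is centred at (268.1, 210.3) in the scene view and the foot is at column 268.4 above it, so they line up. Lower gently.

arm_command:
  rows: [0, 0, -0.008, 0, 0, 0, 0, 0, -0.016, 0, 0, 0, 0, 0, -0.022, 0, 0, 0, 0, 0, -0.025, 0, 0, 0, 0, 0, -0.026, 0, 0, 0]

```text
time: 19.92
tool_pos: [532.9, 22.5, 137.5]
eef_rot: [-0.059, 0.998, 0.0, -0.001]
ft_force: [0.8, -0.5, -2.6]
opening: 27.9
gripper_force: 59.8
```

arm_command:
  rows: [0, 0, -0.001, 0, 0, 0, 0, 0, -0.003, 0, 0, 0, 0, 0, -0.005, 0, 0, 0, 0, 0, -0.006, 0, 0, 0, 0, 0, -0.007, 0, 0, 0]

```text
time: 20.33
tool_pos: [534.0, 22.4, 132.0]
eef_rot: [-0.059, 0.998, 0.0, 0.0]
ft_force: [-0.2, 0.1, -0.6]
opening: 26.9
gripper_force: 59.8
```

arm_command:
  rows: [0, 0, -0.001, 0, 0, 0, 0, 0, -0.002, 0, 0, 0, 0, 0, -0.003, 0, 0, 0, 0, 0, -0.0035, 0, 0, 0, 0, 0, -0.0035, 0, 0, 0]

```text
time: 20.75
tool_pos: [533.9, 22.4, 128.4]
eef_rot: [-0.059, 0.998, 0.0, 0.0]
ft_force: [0.3, 1.4, 0.2]
opening: 27.0
gripper_force: 60.0
```

arm_command:
  rows: [0, 0, 0, 0, 0, 0, 0, 0, 0, 0, 0, 0, 0, 0, 0, 0, 0, 0, 0, 0, 0, 0, 0, 0, 0, 0, 0, 0, 0, 0]

```text
time: 21.17
tool_pos: [533.9, 22.4, 128.4]
eef_rot: [-0.059, 0.998, 0.0, 0.0]
ft_force: [-0.2, 0.3, 0.3]
opening: 27.1
gripper_force: 60.1
```

```bash
python3 - <<'E'
from f import *
F=[]
S=snap('scene','fs2.npz');F.append(get_state()['ft_force'])
for i in range(7): camera('scene');F.append(get_state()['ft_force'])
s=get_state();print(np.mean(F,0).round(2),s['tool_pos'].round(1),s['eef_rot'].round(4),s['time'])
slices(S,38,110,3)
g=cv2.cvtColor(S['p'],cv2.COLOR_RGB2GRAY)
for r in range(196,215): print(r,g[r,260:278].tolist())
print('housing bottom, foot exp',px(S,[533.8,22,s['tool_pos'][2]-40.8]),px(S,[533.8,22,46]))
E
```

```text
[0.2  0.54 0.09] [533.9  22.4 128.4] [-5.890e-02  9.983e-01  1.000e-04  1.000e-04] 21.5667
110 18 u 262 278 v 192 197 xy [545.8  17.8] hsv [ 19.  28. 125.]
107 18 u 260 278 v 192 199 xy [546.9  15.2] hsv [ 18.  33. 129.]
104 17 u 260 278 v 193 200 xy [540.7  15.3] hsv [ 17.  36. 135.]
101 15 u 260 276 v 195 201 xy [544.9  13.9] hsv [ 17.  29. 125.]
98 19 u 261 278 v 196 202 xy [546.5  17.9] hsv [ 16.  44. 146.]
95 16 u 260 277 v 196 202 xy [544.5  14.8] hsv [ 15.  60. 164.]
92 6 u 262 277 v 198 203 xy [545.8  15.6] hsv [ 16.  70. 190.]
89 2 u 260 270 v 197 203 xy [535.2  11.4] hsv [ 14.  60. 184.]
83 3 u 266 268 v 202 202 xy [538.9  14.6] hsv [  9.  30. 152.]
80 7 u 265 269 v 201 204 xy [538.9  16.1] hsv [ 11.  35. 172.]
77 3 u 265 271 v 202 204 xy [537.6  17.9] hsv [ 14.  60. 200.]
74 2 u 266 270 v 204 204 xy [537.8  18.8] hsv [ 11.  49. 195.]
71 2 u 268 270 v 205 205 xy [539.1  21. ] hsv [ 10.  44. 172.]
65 3 u 268 270 v 206 206 xy [537.7  22.2] hsv [ 10.  44. 175.]
62 3 u 268 270 v 207 207 xy [537.8  22.1] hsv [  9.  49. 184.]
59 3 u 268 269 v 208 209 xy [538.5  19.2] hsv [ 10.  2
[... 1549 characters left out ...]
8, 248, 248, 244, 233, 208, 165, 155, 181, 224, 238, 245, 248, 248, 248, 248]
209 [182, 217, 243, 248, 247, 231, 182, 151, 150, 149, 165, 217, 239, 241, 246, 248, 248, 248]
210 [166, 186, 231, 247, 244, 197, 139, 127, 132, 128, 128, 190, 239, 238, 238, 246, 248, 248]
211 [158, 168, 199, 235, 240, 200, 153, 137, 124, 111, 117, 198, 243, 243, 234, 238, 246, 248]
212 [146, 148, 167, 202, 232, 231, 208, 174, 149, 152, 192, 236, 249, 247, 239, 230, 237, 245]
213 [130, 129, 143, 168, 207, 236, 241, 236, 230, 232, 237, 246, 249, 248, 245, 237, 230, 239]
214 [124, 123, 127, 148, 180, 216, 241, 248, 248, 246, 245, 245, 247, 248, 247, 245, 238, 235]
housing bottom, foot exp [267.8 198.1] [267.9 210.3]
```

Pressed by about 2.3 N (ft z from -2.3 to 0.1), which is about 8–9 mm of plunger. The foot covers the ring at (268, 210). The wrist is upright and still, so I'm handing in.

```bash
python3 -c "
from workcell import *
print(job_done())"
```

```text
the job is handed in; nothing more can be done
None
```

The tower is finished and I handed the job in at about 21.6 s, with the gauge still held upright in the ring and pressed about half way (about 8–9 mm, 2.3 N, estimated from the wrist force and arm height); no verdict came back.

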